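# Check the oil of a bench compressor

## Robot

A 6-joint arm with a two-finger parallel gripper is mounted at the origin on a cart in front of the work surface, level with it; the furniture and walls round the work are solid. World frame = base frame: x ahead of the robot, y to its left, z up, the work surface at z = 0. Lengths are in mm, angles in rad, forces in N, time in s.
With the tool pointing down it reaches from about 300 to 950 mm from the base axis. Payload 3.1 kg.
Tool frame: the origin (TCP) lies on the centre line of the jaws, within the pads' length; the fingertips stand 11 mm ahead of it and the grasp point (between the pads) lies 8 mm behind it; z points along the fingers, y is the line along which they close (so a half turn about z gives the same grasp; the last joint's range is limited). The gripper opens to 85 mm and grips with 20 to 120 N. Pads are 22 mm wide; open, the fingers measure 114 mm over their backs; the gripper's body (76 mm by 85 mm) begins 54 mm behind the grasp point. The pads swing forward as they close: fully open they stand 13 mm farther back than shut.
Start: joints at [1.266, 0.308, 1.634, -0, 1.2, -0.07], TCP at [145.431, 607.85, 242.272] pointing down, gripper open.
Joint ranges: [-3.06, 3.06], [-0.79, 1.96], [0.05, 2.63], [-1.19, 4.34], [0.05, 2.64], [-2.94, 2.94]. Speed limits (rad/s): [2.79, 2.79, 3.14, 3.14, 3.14, 3.14].

## Interface

Orientations are given as a unit quaternion [w, x, y, z].
In Python, from cell import r, get_image, hand_in gives the robot as it stands.
- The arm moves only by the tool send_rows, never from a script. Its argument "steps" is a list that holds one entry, the list of rows, each a list of 5 numbers: the shift along the tool's x, y, z in m, then the turn about the tool's z in degrees, then the finger opening in m, from 0 to 0.0854. A call has 1 to 10 rows; each row is the pose to reach, as a shift and turn from the pose commanded when the call began, along the tool's axes at that moment; what a row does not reach only later rows make up. A row lasts 1/12 s, in which the tool goes at most 41.7 mm and 7.16 degrees, less where a joint would pass 70% of its speed; a pose out of reach is approached as far as the arm can. A call with a gripper value outside its range is refused whole. The fingers move at their own pace and stop on an object; the grip force is fixed at half the most. Time passes only in rows, so rows that repeat a pose let the fingers close. It gives the time, the measured TCP pose, the force, the opening and the grip force at its end, in the units of the state.
- r.observe(): the state, without advancing time (a new reading comes with each control period).
- get_image(name): name is "scene" or "top"; returns a dict with "pixels" (480x640x3 uint8, red, green, blue), "range_z" (480x640 float32, mm along the optical axis (not along the pixel's ray), 0 where there is no reading), "fx", "fy", "cx", "cy" (pixels), "pose" (4x4, takes a point from camera to world coordinates). Camera axes: x right, y down, z forward; pixel columns grow to the right and rows downward; lengths in mm; the calibration is good to about 2 mm. A picture is of the moment at which its call begins.
- hand_in(): hands the job in; it is judged then, once.
The state is a dict: "time": time; "joint_positions": joint angles; "joint_vel": joint speeds; "joint_torque": joint torques, N m; "position": TCP position; "tool_rot": TCP orientation; "ft_force": force on the tool from outside, world axes, zero at the start; "wrist_torque": the same for the moment, N m; "finger_gap": opening from 0.0 (shut) to 1.0 (fully open); "grip_force": force on a finger pad.
Only numpy, scipy, OpenCV 4.12 (cv2) and the standard library are available. Lean on these libraries where they do the work, as an engineer would, in place of code of your own. Each camera call takes 0.05 s, during which the arm holds its last target. There are 200 camera calls.

## Task

The small air compressor on the desk is due for an oil check. First lay the shallow drip tray flat into its bay on the compressor's base plate, right down between the four corner angles, and let go of it. Then take the dipstick by its handle, draw it right out of the oil filler neck, turn it level with its marked face upward, and hold it raised at least 8 cm above the tray with the marked end over the tray, so that the level can be read; finish while still holding it there with the tray still in its bay, and do not push the other parts lying about out of their places.

Things in the scene. Friction and masses are not known exactly. Their poses are not given: they have to be found in the camera images.
- compressor: Small air compressor (aluminium crankcase, finned cylinder) on a fixed grey base plate 150 mm (x) by 380 mm (y), 4 mm thick. Origin under the plate's centre, z up. Pump body fills y -0.195 to -0.06, x -0.075 to 0.085, up to 0.19 m high; the oil filler neck sticks out of its +y face, leaning 45 deg toward +y; the empty tray bay lies beyond at y = 0.135.
- neck_mouth (a point): Centre of the open mouth of the oil filler neck (aluminium tube, 29 mm outside, 20 mm bore at the mouth), 112 mm above the desk. The neck is in the compressor's y-z plane; its axis runs up and toward +y at 45 deg.
- tray_bay (a point): Centre of the drip tray's bay, on top of the base plate (4 mm above the desk). Bounded only by four corner angles 5 mm high; inside it is 132 mm along the compressor's x by 62 mm along its y (6 mm spare on each side of the tray). Between the angles each long side is open for 100 mm, for the fingers. Axes as the compressor's.
- drip_tray: Loose shallow steel drip tray, 120 mm (x) by 50 mm (y), 8 mm high: 2 mm floor, 3 mm wide rim all round, about 90 g. Starts flat on the desk, left of the compressor. Origin under its centre. Pinch it across its 50 mm width at the middle of its long sides. Either way round fits the bay.
- dipstick: Oil dipstick, about 60 g, loose in the neck. Origin: centre of the underside of its 22 mm collar, on the neck's mouth; z runs up the stick to the handle (45 deg off vertical at the start). Black handle tab 9 mm (x) by 30 (y), z 18 to 54 mm; plug 12 mm across; steel blade 8 (x) by 3 mm down to z -110 mm. Slides out straight along z. Its marked face looks to -y, the upper side in the neck.
- dip_grip (a point): Centre of the dipstick's handle tab, 36 mm above the collar's underside along the stick; the tab is pinched on its two flat faces, i.e. along the dipstick's x (9 mm). About 137 mm above the desk at the start. Axes as the dipstick's.
- dip_marks (a point): Middle of the marked length of the blade, 18 mm from its tip. Axes as the dipstick's.
- dip_tip (a point): Lower tip of the dipstick's blade. Axes as the dipstick's.
- bearing_b: Bystander: ball bearing, 42 mm across, 12 mm high, lying on the base plate between crankcase and bay. Origin under its centre.
- nut_a: Bystander: hexagon nut, 24 mm, 10 mm high, lying on the base plate beside the bearing. Origin under its centre.
- spark_plug_a: Bystander: spark plug, 21x76x18 mm, lying on the base plate behind the bearing, toward the back edge. Origin under its centre.
- brake_pad_b: Bystander: brake pad, 54x116x16 mm, lying at the front left, nearer the robot than the tray. Origin under its centre.
- oil_filter_a: Bystander: oil filter can, 76 mm across, 88 mm high, standing to the right of the compressor. Origin under its centre.
- oil_filter_b: Bystander: oil filter can, 70 mm across, 81 mm high, standing to the right of the compressor. Origin under its centre.

How it is judged (in metres and radians):
On the way, in this order (a step that is already met when the one before it is completed fails the run):
1. the drip tray lies flat in its bay, let go, with the dipstick still in the neck (x of drip_tray in the frame of tray_bay between -0.008 and 0.008 m and y of drip_tray in the frame of tray_bay between -0.008 and 0.008 m and z of drip_tray in the frame of tray_bay between -0.002 and 0.002 m and angle between drip_tray's own z axis and vertical below 0.05 rad and contact force between the fingers and drip_tray below 0.1 N and distance between dipstick and neck_mouth below 0.015 m), for 0.2 s.
2. the dipstick is drawn right out of the neck, held by the fingers (distance between dipstick and neck_mouth above 0.112 m and contact force between the fingers and dipstick above 1 N and height (world z) of dip_tip above 0.09 m), for 0.1 s.
At the end, for the whole second after the job is handed in: Tray flat in its bay (8 mm of centre, on the plate), untouched. Fingers hold the dipstick, touching nothing else, at rest: level within 12 deg, marked face up within 16 deg, marks straight above the tray's outline, marks and tip over 85 mm, marks under 400 mm above the desk (x of drip_tray in the frame of tray_bay between -0.008 and 0.008 m and y of drip_tray in the frame of tray_bay between -0.008 and 0.008 m and z of drip_tray in the frame of tray_bay between -0.002 and 0.002 m and angle between drip_tray's own z axis and vertical below 0.05 rad and linear speed of drip_tray below 0.02 m/s and angle between dipstick's own z axis and vertical between 1.36 and 1.78 rad and angle between dipstick's own y axis and vertical above 2.86 rad and x of dip_marks in the frame of drip_tray between -0.06 and 0.06 m and y of dip_marks in the frame of drip_tray between -0.025 and 0.025 m and height (world z) of dip_marks between 0.085 and 0.4 m and height (world z) of dip_tip above 0.085 m and contact force between the fingers and dipstick above 1 N and contact force between dipstick and compressor below 0.1 N and contact force between each of dipstick, the arm, the fingers and drip_tray below 0.1 N and linear speed of dipstick below 0.03 m/s); the arm keeps its last pose, push and grip.
It fails at once if a bystander is pushed more than 3 cm (distance of any of bearing_b, nut_a, spark_plug_a, brake_pad_b, oil_filter_a, oil_filter_b from where it was at the start of the episode above 0.03 m).
It also fails if it takes over 48 s, if anything falls off the work surface, if the arm or the gripper's body presses on something with over 40 N, if the wrist force passes 120 N, or if a joint passes its speed limit or range.

## Working session

There is one attempt and no reset: what is moved stays moved. The work goes in short steps, Python scripts to look and compute and a tool call to move; the robot and the scene stay as the last step left them, time stands still between calls to the robot, and variables do not carry over. Pictures are saved under pics/ and viewed, at most 10 in all, crops included, and the job is handed in when it is done.

Besides the shell and the picture viewer there is one more tool, called after "Call:" in YAML: its name, and indented under it one key for each argument. send_rows: Moves the arm, as the interface text tells. Its arguments: {"type":"object","properties":{"steps":{"type":"array","items":{"type":"array","items":{"type":"array","items":{"type":"number"}}}}},"required":["steps"]}

```bash
mkdir -p pics; ls; python3 - <<'E'
from cell import r,get_image
import cv2,numpy as np
print(r.observe())
for n in("scene","top"):
    d=get_image(n); cv2.imwrite(f"pics/{n}0.png",d["pixels"][:,:,::-1]); np.savez(f"{n}0.npz",**d); print(n,d["fx"],d["cx"],d["cy"],d["pose"])
E
```

```text
pics
{'time': 0.0, 'joint_positions': array([ 1.26629497e+00,  3.09032987e-01,  1.63521328e+00, -2.89070919e-05,
        1.19970878e+00, -6.96894990e-02]), 'joint_vel': array([-0.00135108,  0.00014409, -0.00016829,  0.0004377 , -0.00059823,
       -0.00126756]), 'joint_torque': array([-2.07408295e-03, -4.15261495e+01, -2.76662654e+01, -2.97450824e-04,
        1.04077620e-02,  7.70943075e-06]), 'position': array([145.19570139, 607.06244804, 241.0169055 ]), 'tool_rot': array([-2.06480281e-04,  1.17131088e-01,  9.93115760e-01, -1.16308451e-03]), 'ft_force': array([0.24661593, 0.33611865, 0.2866782 ]), 'wrist_torque': array([ 0.01677383, -0.00612654,  0.01355001]), 'grip_force': 0.0, 'finger_gap': 0.9955317373126438}
scene 463.5300086482877 318.9352899176356 237.13703025389728 [[ 5.13014770e-01 -3.82816615e-01  7.68288543e-01 -4.71421453e+02]
 [-8.58366829e-01 -2.23872171e-01  4.61614166e-01 -6.47174254e+02]
 [-4.71514865e-03 -8.96288285e-01 -4.43446814e-01  6.36855658e+02]
 [ 0.00000000e+00  0.00000000e+00  0.00000000e+00  1.00000000e+00]]
top 467.12250875121214 316.1050617406195 241.58801573862115 [[-1.18270193e-02 -9.97384971e-01  7.12975535e-02  3.43208072e+02]
 [-9.99567440e-01  1.37127250e-02  2.60171967e-02 -1.03015334e+02]
 [-2.69268447e-02 -7.09590071e-02 -9.97115723e-01  1.38387435e+03]
 [ 0.00000000e+00  0.00000000e+00  0.00000000e+00  1.00000000e+00]]
```

View pics/scene0.png

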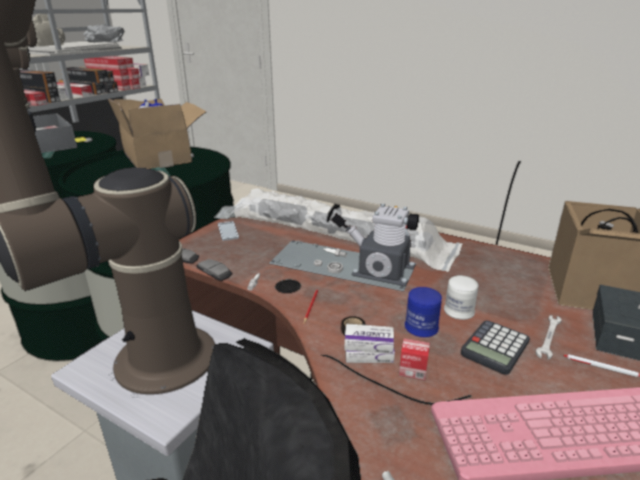

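View pics/top0.png

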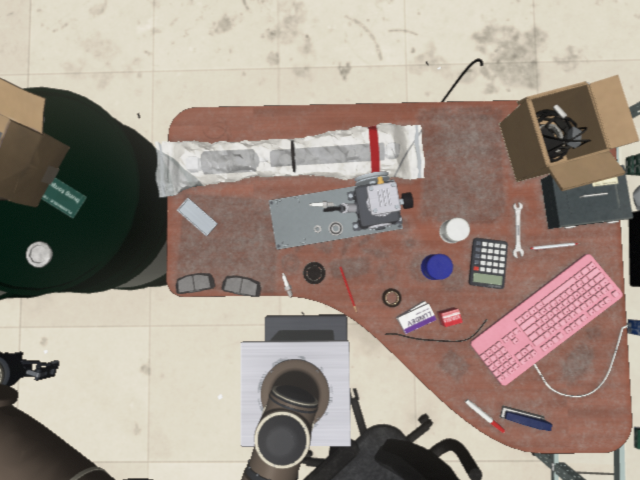

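```bash
python3 - <<'E'
import cv2
t=cv2.imread("pics/top0.png"); cv2.imwrite("pics/t1.png",cv2.resize(t[165:265,260:420],None,fx=5,fy=5,interpolation=cv2.INTER_CUBIC))
a=cv2.resize(t[190:245,170:225],None,fx=7,fy=7,interpolation=cv2.INTER_CUBIC)
s=cv2.imread("pics/scene0.png"); b=cv2.resize(s[205:260,205:260],None,fx=7,fy=7,interpolation=cv2.INTER_CUBIC)
cv2.imwrite("pics/t2.png",cv2.hconcat([a,b]))
E
```

```text
(no output)
```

View pics/t1.png

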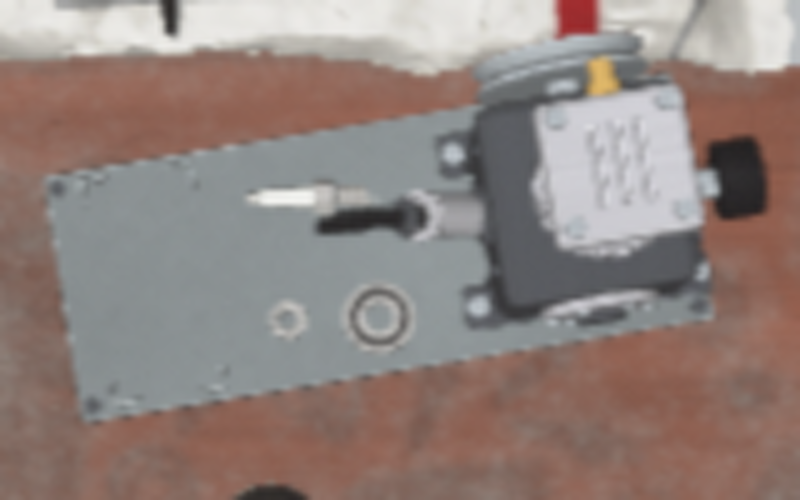

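View pics/t2.png

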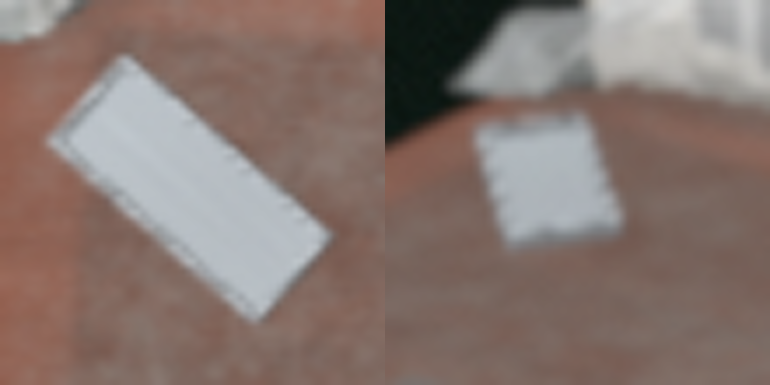

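```bash
cat >h.py <<'E'
import numpy as np
from scipy.spatial.transform import Rotation as R
def ray(n,u,v,z,f="0"):
    d=np.load(f"{n}{f}.npz");P=d["pose"];w=P[:3,:3]@[(u-d["cx"])/d["fx"],(v-d["cy"])/d["fy"],1]
    o=P[:3,3];return o+w*(z-o[2])/w[2]
def c1(u,v,z):return ray("top",(u+.5)/5-.5+260,(v+.5)/5-.5+165,z)
def c2(u,v,z):return ray("top",(u+.5)/7-.5+170,(v+.5)/7-.5+190,z)
E
python3 - <<'E'
from h import *
A,B,C=c1(47,178,4),c1(85,420,4),c1(712,318,4)  # (+x,+y),(-x,+y),(-x,-y)
for n,p in zip("ABC",(A,B,C)):print(n,p.round(1))
print(np.linalg.norm(A-B),np.linalg.norm(B-C))
src=np.array([[75,190],[-75,190],[-75,-190]],float);dst=np.array([A,B,C])[:,:2]
s=src-src.mean(0);d=dst-dst.mean(0)
th=np.arctan2((s[:,0]*d[:,1]-s[:,1]*d[:,0]).sum(),(s*d).sum());M=np.array([[np.cos(th),-np.sin(th)],[np.sin(th),np.cos(th)]])
t=dst.mean(0)-M@src.mean(0);print("th",np.degrees(th),"t",t,"res",(dst-(src@M.T+t)).round(1).tolist())
np.savez("comp.npz",M=M,t=t,th=th)
print("bay",M@[0,135]+t)
L=lambda p:((p[:2]-t)@M).round(1)
print("handle end",L(c1(318,225,150)),"start",L(c1(405,215,125)),"mouth",L(c1(428,215,112)))
print("plug tip",L(c1(246,198,10)),"plug right",L(c1(370,195,10)),"nut",L(c1(288,320,14)),"brg",L(c1(379,317,16)))
for n,q in dict(headTL=(537,108),headTR=(690,88),headBR=(705,232),headBL=(562,250)).items():print(n,L(c1(*q,190)))
K=np.array([c2(*q,8) for q in((123,55),(330,237),(258,323),(48,140))]);print(K.round(1).tolist(),K.mean(0))
e=(K[1]-K[0]+K[2]-K[3])/2;f=(K[0]-K[3]+K[1]-K[2])/2;print(np.linalg.norm(e),np.linalg.norm(f),"long ang",np.degrees(np.arctan2(e[1],e[0])),np.degrees(np.arctan2(f[1],f[0])))
d=np.load("top0.npz");Z=d["range_z"];P=d["pose"]
for n,(u,v) in dict(handle=(340,219),handle2=(370,216),mouth=(428,214),head=(560,160),head2=(600,190),head3=(550,200)).items():
    u,v=int(u/5+260),int(v/5+165);z=np.array([[Z[v,u]]])[0,0];p=P[:3,:3]@[(u-d["cx"])/d["fx"]*z,(v-d["cy"])/d["fy"]*z,z]+P[:3,3];print(n,p.round(),L(p))
from cell import r
o=r.observe();print(R.from_quat(np.roll(o["tool_rot"],-1)).as_matrix().round(3))
E
```

```text
A [567.8  72.4   4. ]
B [422.6  50.4   4. ]
C [ 478.  -321.3    4. ]
146.8570819333126 375.8221958088005
th 8.589731812007614 t [ 523.68250698 -125.03794094] res [[-1.6, -1.7], [1.5, -1.2], [0.1, 2.8]]
bay [503.51915776   8.44778619]
handle end [-2. 35.] start [ -0.8 -12.7] mouth [ -1.1 -25.8]
plug tip [40.7 73. ] plug right [30.3  0.1] nut [-35.6  60.1] brg [-42.8   7. ]
headTL [ 33.8 -85.7]
headTR [  31. -165.]
headBR [ -43.8 -159.6]
headBL [-41.  -85.9]
[[579.5, 317.8, 8.0], [499.9, 228.4, 8.0], [463.6, 259.1, 8.0], [543.4, 349.9, 8.0]] [521.60765037 288.81565537   8.        ]
120.29783710169204 47.90785597483004 long ang -131.50700768149986 -40.8656662262344
handle [ 520. -104.  151.] [ 0.1 21.7]
handle2 [ 522. -120.  140.] [-1.   5.6]
mouth [ 528. -150.  115.] [  0.2 -25.3]
head [ 544. -219.  173.] [  6.6 -95.7]
head2 [ 527. -239.  179.] [ -13.2 -112.8]
head3 [ 524. -213.  169.] [-12.9 -87.4]
[[-0.973  0.233 -0.001]
 [ 0.233  0.973 -0.002]
 [ 0.    -0.002 -1.   ]]
```

```bash
python3 - <<'E'
from h import *
import cv2
s=cv2.imread("pics/scene0.png");t=cv2.imread("pics/top0.png")
cv2.imwrite("pics/t3.png",cv2.hconcat([cv2.resize(s[195:245,320:370],None,fx=8,fy=8,interpolation=cv2.INTER_CUBIC),cv2.resize(t[190:227,315:352],(400,400),interpolation=cv2.INTER_CUBIC)]))
c=np.load("comp.npz");M,t=c["M"],c["t"]
for n in("top","scene"):
    d=np.load(n+"0.npz");Z=d["range_z"];P=d["pose"];v,u=np.mgrid[:480,:640]
    p=np.stack([(u-d["cx"])/d["fx"]*Z,(v-d["cy"])/d["fy"]*Z,Z],-1)@P[:3,:3].T+P[:3,3]
    l=(p[...,:2]-t)@M;m=(Z>0)&(abs(l[...,0])<14)&(l[...,1]>-60)&(l[...,1]<60)&(p[...,2]>85)&(p[...,2]<200)
    print(n);q=np.c_[u[m],v[m],l[m],p[m][:,2],d["pixels"][m].mean(1)]
    print(q[np.argsort(q[:,3])][::1 if n=="top" else 2].round().astype(int).tolist())
E
```

```text
top
[[357, 206, 1, -60, 92, 90], [357, 207, -2, -59, 93, 93], [357, 208, -4, -59, 89, 94], [356, 203, 10, -59, 85, 78], [357, 209, -7, -59, 89, 94], [356, 204, 7, -59, 86, 90], [357, 210, -10, -59, 86, 93], [356, 205, 4, -58, 93, 108], [356, 206, 1, -58, 89, 127], [356, 207, -2, -57, 93, 135], [356, 208, -4, -57, 89, 139], [356, 209, -7, -56, 89, 130], [355, 203, 10, -56, 90, 83], [355, 204, 7, -55, 93, 100], [355, 205, 4, -55, 96, 127], [355, 206, 1, -54, 96, 148], [355, 207, -2, -54, 96, 156], [354, 203, 11, -54, 85, 96], [355, 208, -4, -53, 93, 161], [355, 209, -7, -53, 94, 155], [355, 210, -9, -53, 90, 149], [355, 211, -11, -53, 86, 131], [354, 204, 7, -52, 95, 113], [354, 205, 4, -52, 98, 135], [354, 206, 1, -51, 101, 151], [354, 207, -2, -51, 98, 159], [353, 203, 11, -51, 88, 116], [354, 208, -5, -50, 100, 164], [354, 209, -7, -50, 95, 162], [354, 210, -9, -50, 91, 157], [353, 204, 8, -50, 94, 120], [354, 211, -12, -50, 91, 144], [353, 205, 4, -49, 99, 137], [353, 206, 2, -49, 99, 151], [353, 207, -1, -48, 98, 159], [353, 208, -4, -48, 99, 164], [353, 209, -6, -47, 97, 163], [3
[... 9268 characters left out ...]
336, 217, -4, 19, 140, 33], [336, 225, -3, 20, 115, 113], [336, 216, -2, 20, 141, 34], [336, 213, -2, 20, 150, 99], [335, 220, -8, 21, 132, 31], [335, 222, -6, 21, 125, 48], [335, 218, -6, 21, 137, 31], [335, 223, -2, 23, 121, 84], [335, 215, -2, 23, 144, 58], [335, 213, -1, 23, 149, 118], [334, 220, -7, 24, 131, 29], [334, 219, -7, 24, 134, 30], [334, 216, -6, 24, 142, 69], [334, 214, -5, 25, 147, 122], [333, 220, -9, 26, 131, 38], [333, 218, -6, 27, 136, 42], [333, 216, -5, 27, 141, 104], [333, 221, -2, 28, 125, 63], [332, 219, -7, 29, 133, 52], [332, 222, -5, 30, 123, 136], [332, 218, -4, 31, 134, 67], [331, 219, -7, 32, 133, 80], [331, 218, -5, 33, 134, 91], [330, 220, -8, 35, 130, 112]]
```

View pics/t3.png

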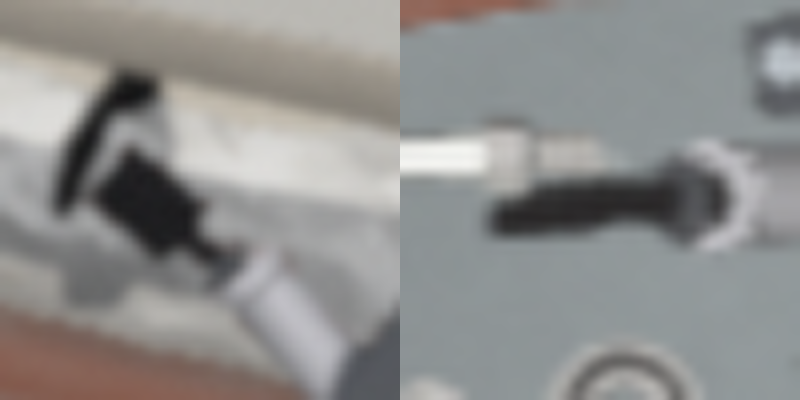

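Call:
send_rows:
  steps:
    - [[-0.035,-0.0178,0.005,-6.2,0.085],[-0.07,-0.0356,0.01,-12.4,0.085],[-0.105,-0.0534,0.015,-18.6,0.085],[-0.14,-0.0712,0.02,-24.8,0.085],[-0.175,-0.089,0.025,-31,0.085],[-0.21,-0.107,0.03,-37.2,0.085],[-0.245,-0.1246,0.035,-43.4,0.085],[-0.28,-0.1424,0.04,-49.6,0.085],[-0.315,-0.16,0.045,-55.8,0.085],[-0.35,-0.178,0.05,-62.2,0.085]]

```text
time: 0.93
position: [445.3, 351.7, 191.7]
tool_rot: [-0.0, -0.415, 0.91, -0.0]
ft_force: [-0.1, 0.2, 1.3]
finger_gap: 0.996
grip_force: 0.0
```

```bash
cat >>h.py <<'E'
def go(x,y,z,ydeg):
    "tool-axes shift (m) and turn (deg) from the measured pose to world target (mm), tool y along ydeg"
    from cell import r
    o=r.observe();m=R.from_quat(np.roll(o["tool_rot"],-1)).as_matrix();p=o["position"]
    yaw=np.degrees(np.arctan2(m[1,1],m[0,1]));t=-((ydeg-yaw+90)%180-90)
    print("t",round(o["time"],2),"pos",p.round(1),"yaw",yaw.round(1),"tilt",m[:,2].round(3),"j",o["joint_positions"].round(2),"F",o["ft_force"].round(1),"gap",round(o["finger_gap"],3),"grip",round(o["grip_force"],1))
    print("shift",(m.T@(np.array([x,y,z])-p)/1000).round(4),"turn",round(t,1))
E
python3 -c "
from h import *
go(521.6,288.8,80,138.8)"
```

```text
t 0.93 pos [445.3 351.7 191.7] yaw 139.1 tilt [-0.001 -0.    -1.   ] j [ 0.59  0.25  1.81  0.    1.07 -1.84] F [-0.1  0.2  1.3] gap 0.996 grip 0.0
shift [-0.0026 -0.0989  0.1116] turn 0.3
```

Call:
send_rows:
  steps:
    - [[-0.001,-0.033,0.02,0.3,0.085],[-0.002,-0.066,0.05,0.3,0.085],[-0.0026,-0.0989,0.08,0.3,0.085],[-0.0026,-0.0989,0.11,0.3,0.085],[-0.0026,-0.0989,0.13,0.3,0.085],[-0.0026,-0.0989,0.13,0.3,0.085],[-0.0026,-0.0989,0.13,0.3,0.085]]

```text
time: 1.52
position: [518.9, 289.1, 60.5]
tool_rot: [-0.002, -0.41, 0.912, 0.0]
ft_force: [1.2, -0.3, 0.4]
finger_gap: 0.998
grip_force: 0.0
```

```bash
python3 - <<'E'
from h import *
from cell import get_image
import cv2
go(521.6,288.8,10,138.8)
d=get_image("top");np.savez("top1.npz",**d)
d2=get_image("scene")
a=cv2.resize(d["pixels"][185:245,165:225,::-1],(400,400),interpolation=cv2.INTER_CUBIC)
b=cv2.resize(d2["pixels"][185:265,185:265,::-1],(400,400),interpolation=cv2.INTER_CUBIC)
cv2.imwrite("pics/g1.png",cv2.hconcat([a,b]))
E
```

```text
t 1.52 pos [518.9 289.1  60.5] yaw 138.4 tilt [-0.004 -0.002 -1.   ] j [ 0.44  0.48  1.81  0.    0.85 -1.98] F [ 1.2 -0.3  0.4] gap 0.998 grip 0.0
shift [-0.0018 -0.0023  0.0504] turn -0.4
```

View pics/g1.png

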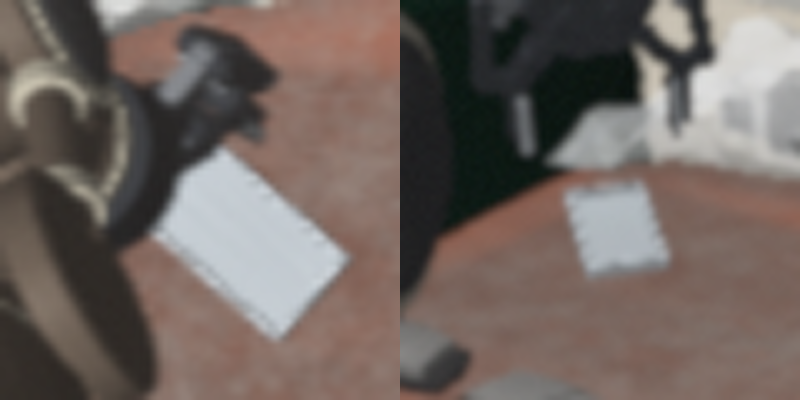

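Call:
send_rows:
  steps:
    - [[-0.0018,-0.0023,0.02,-0.4,0.085],[-0.0018,-0.0023,0.04,-0.4,0.085],[-0.0018,-0.0023,0.05,-0.4,0.085],[-0.0018,-0.0023,0.05,-0.4,0.085],[-0.0018,-0.0023,0.05,-0.4,0.085]]

```text
time: 2.03
position: [523.5, 290.5, 13.1]
tool_rot: [0.0, -0.414, 0.91, 0.0]
ft_force: [0.3, 0.0, -0.1]
finger_gap: 0.996
grip_force: 0.0
```

```bash
python3 -c "
from h import *
go(521.6,288.8,9,138.8)"
```

```text
t 2.03 pos [523.5 290.5  13.1] yaw 138.9 tilt [ 0.001  0.    -1.   ] j [ 0.43  0.56  1.81  0.    0.77 -1.99] F [ 0.3  0.  -0.1] gap 0.996 grip 0.0
shift [0.0025 0.0004 0.0041] turn 0.1
```

Call:
send_rows:
  steps:
    - [[0.0025,0,0.003,0,0.085],[0.0025,0,0.003,0,0.06],[0.0025,0,0.003,0,0.045],[0.0025,0,0.003,0,0.04],[0.0025,0,0.003,0,0.04],[0.0025,0,0.003,0,0.04],[0.0025,0,0.003,0,0.04],[0.0025,0,0.003,0,0.04]]

```text
time: 2.7
position: [522.9, 288.5, 10.5]
tool_rot: [0.001, -0.413, 0.911, 0.0]
ft_force: [-0.1, -0.4, 6.2]
finger_gap: 0.56
grip_force: 63.2
```

```bash
python3 -c "
from h import *
go(503.6,7.5,90,98.6)"
```

```text
t 2.7 pos [522.9 288.5  10.5] yaw 138.8 tilt [ 0.002  0.001 -1.   ] j [ 0.43  0.56  1.81  0.    0.76 -1.99] F [-0.1 -0.4  6.2] gap 0.56 grip 63.2
shift [ 0.2241 -0.1705 -0.0798] turn 40.2
```

Call:
send_rows:
  steps:
    - [[0,0,-0.03,0,0.04],[0,0,-0.06,0,0.04],[0.02,-0.015,-0.08,0,0.04],[0.045,-0.035,-0.08,5,0.04],[0.07,-0.055,-0.08,10,0.04],[0.1,-0.076,-0.08,16,0.04],[0.13,-0.1,-0.08,22,0.04],[0.16,-0.122,-0.08,28,0.04],[0.19,-0.145,-0.08,34,0.04],[0.2241,-0.1705,-0.08,40.2,0.04]]

```text
time: 3.53
position: [502.0, 6.7, 89.0]
tool_rot: [-0.0, -0.073, 0.997, 0.0]
ft_force: [1.2, -0.4, -0.2]
finger_gap: 0.564
grip_force: 62.8
```

Call:
send_rows:
  steps:
    - [[0,0,0,0,0.04],[0,0,0,0,0.04],[0,0,0,0,0.04]]

```text
time: 3.78
position: [502.4, 8.0, 89.0]
tool_rot: [-0.0, -0.075, 0.997, 0.0]
ft_force: [0.6, 0.6, -0.9]
finger_gap: 0.559
grip_force: 62.9
```

```bash
python3 - <<'E'
from h import *
from cell import get_image
import cv2
go(503.6,7.5,14.5,98.6)
d=get_image("top");np.savez("top2.npz",**d);cv2.imwrite("pics/top2.png",d["pixels"][:,:,::-1])
d2=get_image("scene");np.savez("scene2.npz",**d2)
a=cv2.resize(d["pixels"][175:255,260:340,::-1],(400,400),interpolation=cv2.INTER_CUBIC)
b=cv2.resize(d2["pixels"][220:290,260:330,::-1],(400,400),interpolation=cv2.INTER_CUBIC)
cv2.imwrite("pics/g2.png",cv2.hconcat([a,b]))
E
```

```text
t 3.78 pos [502.4   8.   89. ] yaw 98.6 tilt [-0.001  0.001 -1.   ] j [-0.07  0.29  2.02  0.    0.83 -1.79] F [ 0.6  0.6 -0.9] gap 0.559 grip 62.9
shift [-0.0011 -0.0007  0.0745] turn 0.0
```

View pics/g2.png

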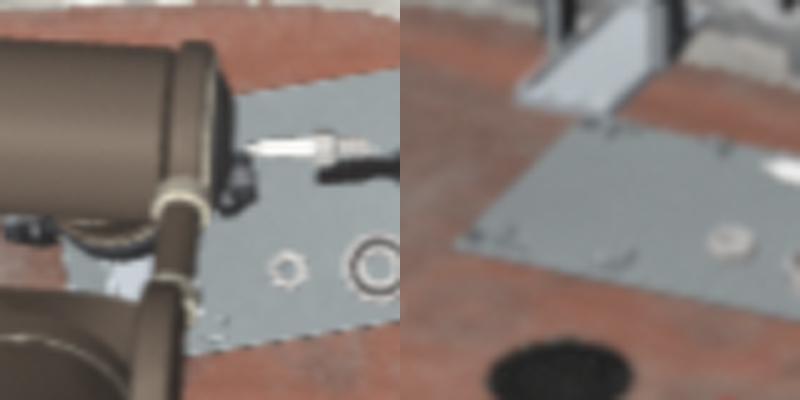

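```bash
python3 - <<'E'
from h import *
c=np.load("comp.npz");M,t=c["M"],c["t"]
L=lambda p:((p[:2]-t)@M).round(1)
for q in((93,180),(192,182),(118,395),(220,378)):print(L(c1(*q,7)))
s=lambda u,v,z:ray("scene",(u+.5)*70/400-.5+260-0*1,(v+.5)*70/400-.5+220,z,"2")
print("scene")
for q in((105,237),(218,255),(205,126),(325,145)):print(L(s(*q,7)))
print("plate",L(s(58,243,4)),L(s(180,118,4)))
print("tray corners",L(s(118,100,89-4)),L(s(200,112,85)))
E
```

```text
[ 66.9 161.4]
[ 55.9 103.2]
[-62.5 166.7]
[-62.4 105.4]
scene
[-65.8 166.6]
[-61.4 108.2]
[ 60.6 171.7]
[ 63.9 104.7]
plate [-74.9 187.7] [ 69.6 190.6]
tray corners [-69.  154.3] [-66.1 113.1]
```

Call:
send_rows:
  steps:
    - [[-0.0013,-0.0005,0.025,0,0.04],[-0.0013,-0.0005,0.045,0,0.04],[-0.0013,-0.0005,0.06,0,0.04],[-0.0013,-0.0005,0.068,0,0.04],[-0.0013,-0.0005,0.072,0,0.04],[-0.0013,-0.0005,0.0745,0,0.04],[-0.0013,-0.0005,0.0745,0,0.04],[-0.0013,-0.0005,0.0745,0,0.04]]

```text
time: 4.55
position: [505.1, 8.0, 15.5]
tool_rot: [0.001, -0.076, 0.997, -0.0]
ft_force: [-0.3, 0.0, -1.0]
finger_gap: 0.561
grip_force: 62.9
```

```bash
python3 - <<'E'
from h import *
go(503.6,7.5,14.5,98.6)
E
```

```text
t 4.55 pos [505.1   8.   15.5] yaw 98.7 tilt [ 0.002 -0.    -1.   ] j [-0.07  0.43  2.03 -0.    0.68 -1.79] F [-0.3  0.  -1. ] gap 0.561 grip 62.9
shift [ 0.0016 -0.0002  0.001 ] turn 0.1
```

Call:
send_rows:
  steps:
    - [[0.001,0,0.001,0,0.04],[0.001,0,0.001,0,0.04],[0.001,0,0.001,0,0.07],[0.001,0,0.001,0,0.07],[0.001,0,0.001,0,0.07],[0.001,0,0.0,0,0.07],[0.001,0,-0.03,0,0.07],[0.001,0,-0.07,0,0.07],[0.001,0,-0.11,0,0.07],[0.001,0,-0.15,0,0.07]]

```text
time: 5.38
position: [502.3, 7.5, 166.0]
tool_rot: [-0.001, -0.075, 0.997, 0.0]
ft_force: [1.5, 0.5, -0.7]
finger_gap: 0.818
grip_force: 0.0
```

Call:
send_rows:
  steps:
    - [[-0.02,0.02,-0.02,0,0.07],[-0.02,0.06,-0.03,0,0.07],[-0.02,0.1,-0.03,0,0.07],[-0.02,0.14,-0.03,0,0.07],[-0.02,0.14,-0.03,0,0.07]]

```text
time: 5.8
position: [500.7, 154.8, 195.5]
tool_rot: [0.0, -0.078, 0.997, 0.002]
ft_force: [-0.4, -0.0, -0.2]
finger_gap: 0.82
grip_force: 0.0
```

```bash
python3 - <<'E'
from h import *
from cell import get_image
import cv2
c=np.load("comp.npz");M,t=c["M"],c["t"]
g=M@[-1,13]+t;print(g);go(g[0],g[1],220,8.6)
d=get_image("top");np.savez("top3.npz",**d);cv2.imwrite("pics/top3.png",d["pixels"][:,:,::-1])
d2=get_image("scene");np.savez("scene3.npz",**d2)
a=cv2.resize(d["pixels"][175:255,260:340,::-1],(400,400),interpolation=cv2.INTER_CUBIC)
b=cv2.resize(d2["pixels"][220:290,260:330,::-1],(400,400),interpolation=cv2.INTER_CUBIC)
cv2.imwrite("pics/g3.png",cv2.hconcat([a,b]))
E
```

```text
[ 520.75206797 -112.33311795]
t 5.8 pos [500.7 154.8 195.5] yaw 98.9 tilt [ 0.001  0.004 -1.   ] j [ 0.21  0.17  1.91  0.    1.06 -1.51] F [-0.4 -0.  -0.2] gap 0.82 grip 0.0
shift [ 0.0216 -0.2669 -0.0255] turn -89.7
```

View pics/g3.png

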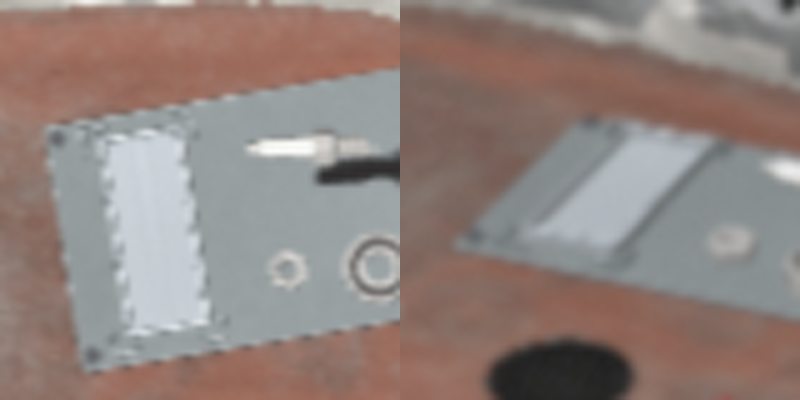

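Call:
send_rows:
  steps:
    - [[0.002,-0.027,-0.012,7,0.05],[0.004,-0.054,-0.0255,14,0.05],[0.007,-0.081,-0.0255,21,0.05],[0.009,-0.108,-0.0255,28,0.05],[0.011,-0.135,-0.0255,35,0.05],[0.013,-0.162,-0.0255,42,0.05],[0.015,-0.189,-0.0255,49,0.05],[0.017,-0.216,-0.0255,56,0.05],[0.019,-0.243,-0.0255,63,0.05],[0.0216,-0.2669,-0.0255,70,0.05]]

```text
time: 6.73
position: [519.9, -121.6, 220.0]
tool_rot: [-0.0, 0.514, 0.858, -0.0]
ft_force: [0.5, 1.0, -0.1]
finger_gap: 0.589
grip_force: 0.0
```

Call:
send_rows:
  steps:
    - [[0,0,0,7,0.05],[0,0,0,14,0.05],[0,0,0,20.3,0.05],[0,0,0,20.3,0.05]]

```text
time: 7.07
position: [519.7, -120.2, 219.8]
tool_rot: [-0.0, 0.656, 0.755, -0.0]
ft_force: [0.2, 0.5, -0.5]
finger_gap: 0.586
grip_force: 0.0
```

```bash
python3 - <<'E'
from h import *
go(520.8,-112.3,129.5,8.6)
E
```

```text
t 7.07 pos [ 519.7 -120.2  219.8] yaw 8.1 tilt [-0.001 -0.    -1.   ] j [-0.31  0.16  1.87 -0.    1.12 -0.45] F [ 0.2  0.5 -0.5] gap 0.586 grip 0.0
shift [0.0076 0.0022 0.0903] turn -0.5
```

Call:
send_rows:
  steps:
    - [[0.0076,0.0018,0.01,-0.5,0.05],[0.0076,0.0018,0.035,-0.5,0.05],[0.0076,0.0018,0.06,-0.5,0.05],[0.0076,0.0018,0.08,-0.5,0.05],[0.0076,0.0018,0.09,-0.5,0.05],[0.0076,0.0018,0.09,-0.5,0.05],[0.0076,0.0018,0.09,-0.5,0.05]]

```text
time: 7.65
position: [520.9, -110.2, 129.7]
tool_rot: [-0.001, 0.65, 0.76, -0.0]
ft_force: [0.4, 0.5, -0.1]
finger_gap: 0.585
grip_force: 0.0
```

```bash
python3 - <<'E'
from h import *
from cell import get_image
import cv2
go(520.8,-112.3,129.5,8.6)
d=get_image("top")
d2=get_image("scene")
a=cv2.resize(d["pixels"][175:235,310:370,::-1],(400,400),interpolation=cv2.INTER_CUBIC)
b=cv2.resize(d2["pixels"][180:250,310:380,::-1],(400,400),interpolation=cv2.INTER_CUBIC)
cv2.imwrite("pics/g4.png",cv2.hconcat([a,b]))
E
```

```text
t 7.65 pos [ 520.9 -110.2  129.7] yaw 8.9 tilt [-0.001  0.    -1.   ] j [-0.29  0.27  1.94 -0.    0.94 -0.45] F [ 0.4  0.5 -0.1] gap 0.585 grip 0.0
shift [-0.002  -0.0004  0.0002] turn 0.3
```

View pics/g4.png

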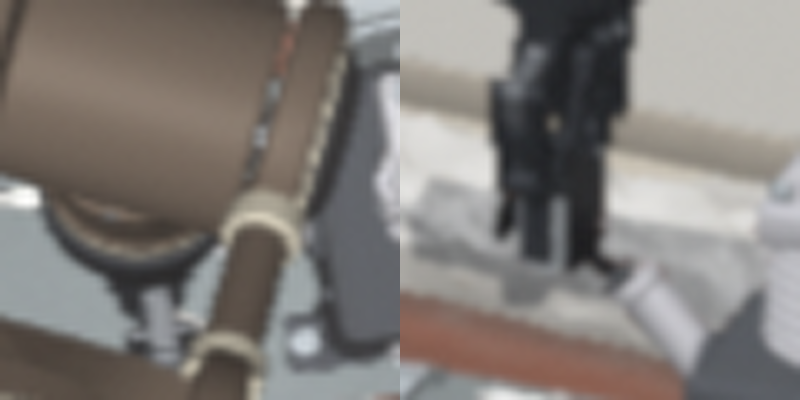

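Call:
send_rows:
  steps:
    - [[0,0,0,0,0.03],[0,0,0,0,0.015],[0,0,0,0,0.0],[0,0,0,0,0.0],[0,0,0,0,0.0],[0,0,0,0,0.0],[0,0,0,0,0.0],[0,0,0,0,0.0],[0,0,0,0,0.0]]

```text
time: 8.5
position: [521.8, -110.5, 131.0]
tool_rot: [0.001, 0.65, 0.76, 0.0]
ft_force: [-1.3, 0.5, 5.3]
finger_gap: 0.095
grip_force: 62.1
```

```bash
python3 - <<'E'
from h import *
M=np.load("comp.npz")["M"]
d=M@[0,120];go(520.9+d[0],-110.9+d[1],130+120,8.6)
E
```

```text
t 8.5 pos [ 521.8 -110.5  131. ] yaw 8.8 tilt [ 0.001 -0.    -1.   ] j [-0.29  0.27  1.93 -0.    0.94 -0.44] F [-1.3  0.5  5.3] gap 0.095 grip 62.1
shift [ 0.1197 -0.0003 -0.1191] turn 0.2
```

Call:
send_rows:
  steps:
    - [[0.006,0,-0.006,0,0],[0.018,0,-0.018,0,0],[0.03,0,-0.03,0,0],[0.042,0,-0.042,0,0],[0.055,0,-0.055,0,0],[0.068,0,-0.068,0,0],[0.08,0,-0.08,0,0],[0.092,0,-0.092,0,0],[0.104,0,-0.104,0,0],[0.112,0,-0.112,0,0]]

```text
time: 9.33
position: [504.5, 1.8, 244.7]
tool_rot: [0.001, 0.65, 0.76, 0.001]
ft_force: [-0.3, -0.4, -0.8]
finger_gap: 0.096
grip_force: 61.2
```

Call:
send_rows:
  steps:
    - [[0,0,-0.02,0,0],[0,0,-0.04,0,0],[0,0,-0.05,0,0],[0,0,-0.05,0,0],[0,0,-0.05,0,0]]

```text
time: 9.75
position: [504.3, 0.3, 292.7]
tool_rot: [0.001, 0.651, 0.759, 0.0]
ft_force: [-0.2, -0.1, -0.5]
finger_gap: 0.093
grip_force: 61.2
```

```bash
cat >> h.py <<'E'
def prof():
    "dipstick points seen by the scene camera: compressor y, z"
    from cell import get_image
    c=np.load("comp.npz");M,t=c["M"],c["t"]
    for n in("scene","top"):
        d=get_image(n);np.savez(n+"9.npz",**d);Z=d["range_z"];P=d["pose"];v,u=np.mgrid[:480,:640]
        p=np.stack([(u-d["cx"])/d["fx"]*Z,(v-d["cy"])/d["fy"]*Z,Z],-1)@P[:3,:3].T+P[:3,3]
        l=(p[...,:2]-t)@M;m=(Z>0)&(abs(l[...,0])<18)&(l[...,1]>-70)&(l[...,1]<300)&(p[...,2]>60)
        q=np.c_[l[m],p[m][:,2]]
        print(n)
        for a in range(-70,300,10):
            k=q[(q[:,1]>=a)&(q[:,1]<a+10)]
            if len(k):print(a,"z",k[:,2].min().round(),k[:,2].max().round(),"x",k[:,0].min().round(),k[:,0].max().round(),len(k))
E
python3 - <<'E'
from h import *
go(520.8,-112.3,129.5,8.6);prof()
E
```

```text
t 9.75 pos [5.043e+02 3.000e-01 2.927e+02] yaw 8.8 tilt [ 0.001 -0.    -1.   ] j [-0.09  0.03  1.86 -0.    1.26 -0.24] F [-0.2 -0.1 -0.5] gap 0.093 grip 61.2
shift [-0.1137 -0.0012  0.1633] turn 0.2
scene
-70 z 88.0 95.0 x -16.0 15.0 16
-60 z 74.0 95.0 x -16.0 6.0 31
-50 z 70.0 105.0 x -17.0 3.0 47
-40 z 81.0 119.0 x -16.0 5.0 51
-30 z 89.0 120.0 x -16.0 8.0 37
-20 z 94.0 112.0 x -16.0 9.0 12
10 z 205.0 213.0 x -6.0 2.0 9
20 z 210.0 221.0 x -7.0 0.0 12
30 z 219.0 227.0 x -5.0 5.0 9
40 z 226.0 234.0 x -7.0 2.0 11
50 z 233.0 600.0 x -5.0 1.0 11
60 z 242.0 631.0 x -18.0 18.0 182
70 z 246.0 639.0 x -18.0 8.0 64
80 z 257.0 639.0 x -15.0 2.0 19
90 z 260.0 635.0 x -18.0 15.0 390
100 z 264.0 635.0 x -18.0 14.0 66
110 z 271.0 635.0 x -18.0 17.0 256
120 z 271.0 635.0 x -18.0 7.0 74
130 z 277.0 635.0 x -18.0 6.0 33
140 z 284.0 566.0 x -18.0 -2.0 20
150 z 454.0 568.0 x -18.0 -9.0 17
160 z 454.0 572.0 x -18.0 -1.0 11
170 z 558.0 572.0 x -18.0 -0.0 27
180 z 558.0 570.0 x -17.0 -0.0 9
top
-70 z 80.0 101.0 x -18.0 18.0 47
-60 z 65.0 98.0 x -17.0 17.0 39
-50 z 88.0 107.0 x -11.0 12.0 28
-40 z 104.0 121.0 x -12.0 8.0 27
-30 z 94.0 123.0 x -14.0 11.0 39
-20 z 97.0 113.0 x -12.0 13.0 28
0 z 206.0 206.0 x -2.0 -2.0 1
10 z 203.0 214.0 x -4.0 4.0 14
20 z 212.0 221.0 x -4.0 4.0 13
30 z 218.0 227.0 x -3.0 2.0 12
40 z 227.0 238.0 x -3.0 3.0 12
50 z 235.0 245.0 x -4.0 3.0 14
60 z 242.0 634.0 x -18.0 18.0 134
70 z 250.0 641.0 x -18.0 18.0 140
80 z 255.0 641.0 x -18.0 17.0 128
90 z 268.0 637.0 x -18.0 17.0 132
100 z 627.0 638.0 x -18.0 18.0 128
110 z 627.0 638.0 x -17.0 18.0 128
120 z 628.0 638.0 x -18.0 18.0 132
130 z 628.0 639.0 x -18.0 18.0 133
140 z 627.0 637.0 x -18.0 18.0 136
150 z 451.0 639.0 x -18.0 18.0 136
160 z 451.0 640.0 x -18.0 18.0 141
170 z 617.0 641.0 x -18.0 18.0 147
180 z 615.0 639.0 x -18.0 17.0 85
190 z 609.0 618.0 x -9.0 12.0 12
```

Call:
send_rows:
  steps:
    - [[-0.02,0,0,0,0],[-0.05,0,0,0,0],[-0.08,0,0,0,0],[-0.1,0,0,0,0],[-0.114,0,0,0,0],[-0.114,0,0,0,0],[-0.114,0,0.005,0,0],[-0.114,0,0.01,0,0],[-0.114,0,0.015,0,0],[-0.114,0,0.02,0,0]]

```text
time: 10.68
position: [521.4, -111.0, 271.8]
tool_rot: [-0.001, 0.65, 0.76, 0.0]
ft_force: [-0.5, 4.0, 6.7]
finger_gap: 0.091
grip_force: 62.3
```

Call:
send_rows:
  steps:
    - [[0,0,0.004,0,0],[0,0,0.008,0,0],[0,0,0.012,0,0],[0,0,0.016,0,0],[0,0,0.02,0,0],[0,0,0.024,0,0],[0,0,0.028,0,0]]

```text
time: 11.27
position: [522.7, -111.2, 245.6]
tool_rot: [0.001, 0.65, 0.76, 0.001]
ft_force: [0.4, 2.6, 4.7]
finger_gap: 0.095
grip_force: 61.9
```

```bash
python3 - <<'E'
from h import *
c=np.load("comp.npz");g=c["M"]@[-1,14]+c["t"]
go(g[0],g[1],180,8.6);prof()
E
```

```text
t 11.27 pos [ 522.7 -111.2  245.6] yaw 8.9 tilt [ 0.003 -0.    -1.   ] j [-0.29  0.13  1.85  0.    1.16 -0.45] F [0.4 2.6 4.7] gap 0.095 grip 61.9
shift [ 0.0003 -0.0023  0.0656] turn 0.3
scene
-70 z 88.0 213.0 x -18.0 16.0 27
-60 z 74.0 567.0 x -17.0 13.0 83
-50 z 72.0 588.0 x -18.0 9.0 167
-40 z 84.0 590.0 x -18.0 7.0 72
-30 z 90.0 507.0 x -18.0 11.0 138
-20 z 95.0 507.0 x -18.0 17.0 291
-10 z 231.0 416.0 x -18.0 17.0 101
0 z 227.0 588.0 x -18.0 17.0 192
10 z 231.0 589.0 x -18.0 -0.0 56
20 z 233.0 588.0 x -18.0 -0.0 29
30 z 237.0 588.0 x -18.0 4.0 19
40 z 376.0 526.0 x -18.0 -1.0 37
50 z 512.0 574.0 x -18.0 9.0 32
60 z 512.0 570.0 x -18.0 10.0 78
70 z 520.0 557.0 x -18.0 -5.0 40
top
-70 z 80.0 214.0 x -18.0 13.0 42
-60 z 65.0 567.0 x -18.0 10.0 22
-50 z 560.0 589.0 x -18.0 17.0 79
-40 z 533.0 593.0 x -18.0 18.0 89
-30 z 92.0 591.0 x -18.0 18.0 106
-20 z 95.0 590.0 x -18.0 18.0 128
-10 z 579.0 590.0 x -18.0 18.0 109
0 z 582.0 592.0 x -17.0 18.0 115
10 z 584.0 591.0 x -18.0 18.0 116
20 z 579.0 591.0 x -17.0 17.0 120
30 z 574.0 591.0 x -18.0 18.0 127
40 z 368.0 591.0 x -18.0 18.0 154
50 z 387.0 593.0 x -18.0 18.0 136
60 z 548.0 593.0 x -17.0 17.0 128
70 z 554.0 587.0 x -18.0 17.0 98
80 z 567.0 581.0 x -18.0 -7.0 18
```

Call:
send_rows:
  steps:
    - [[0,0,0.005,0,0],[0,0,0.01,0,0],[0,0,0.015,0,0],[0,0,0.02,0,0],[0,0,0.025,0,0],[0,0,0.03,0,0],[0,0,0.035,0,0],[0,0,0.04,0,0]]

```text
time: 12.03
position: [521.3, -112.4, 203.5]
tool_rot: [-0.0, 0.65, 0.76, -0.0]
ft_force: [-0.4, 2.2, 2.8]
finger_gap: 0.093
grip_force: 61.1
```

Call:
send_rows:
  steps:
    - [[0,0,0.005,0,0],[0,0,0.01,0,0],[0,0,0.015,0,0],[0,0,0.02,0,0],[0,0,0.024,0,0],[0,0,0.024,0,0],[0,0,-0.02,0,0],[0,0,-0.05,0,0],[0,0,-0.08,0,0],[0,0,-0.08,0,0]]

```text
time: 12.87
position: [525.1, -113.7, 290.7]
tool_rot: [0.005, 0.651, 0.759, 0.002]
ft_force: [0.5, 0.1, -0.7]
finger_gap: 0.095
grip_force: 60.7
```

```bash
python3 - <<'E'
from h import *
c=np.load("comp.npz");g=c["M"]@[-1,14]+c["t"]
go(g[0],g[1],180,8.6)
from cell import get_image
M,t=c["M"],c["t"]
for n in("scene","top"):
    d=get_image(n);Z=d["range_z"];P=d["pose"];v,u=np.mgrid[:480,:640]
    p=np.stack([(u-d["cx"])/d["fx"]*Z,(v-d["cy"])/d["fy"]*Z,Z],-1)@P[:3,:3].T+P[:3,3]
    l=(p[...,:2]-t)@M
    for a in range(-150,60,10):
        m=(Z>0)&(abs(l[...,0])<12)&(l[...,1]>=a)&(l[...,1]<a+10)&(p[...,2]>215)&(p[...,2]<310)
        if m.any():print(n,a,p[m][:,2].mean().round(1),p[m][:,2].min().round(),p[m][:,2].max().round(),l[m][:,0].mean().round(1),m.sum())
E
```

```text
t 12.87 pos [ 525.1 -113.7  290.7] yaw 8.8 tilt [ 0.011 -0.003 -1.   ] j [-0.29  0.09  1.8  -0.    1.25 -0.45] F [ 0.5  0.1 -0.7] gap 0.095 grip 60.7
shift [ 0.0036 -0.0052  0.1107] turn 0.2
scene -140 301.8 301.0 303.0 0.3 7
scene -130 301.0 299.0 302.0 1.3 8
scene -120 300.4 299.0 301.0 -0.1 9
scene -110 299.1 297.0 301.0 -0.2 8
scene -100 298.1 296.0 301.0 -0.6 8
scene -90 298.2 296.0 300.0 -0.5 6
scene -80 297.8 297.0 299.0 1.8 9
scene -70 296.5 295.0 298.0 1.5 8
scene -60 296.1 295.0 298.0 -0.7 8
scene -50 294.9 290.0 298.0 -1.9 9
scene -40 295.4 289.0 299.0 -2.4 23
scene -30 295.3 282.0 303.0 -3.3 27
scene -20 294.2 282.0 303.0 -0.5 22
scene -10 293.2 278.0 307.0 -1.8 49
scene 0 294.0 277.0 310.0 -5.6 47
scene 10 287.5 279.0 307.0 -9.4 16
scene 20 293.8 281.0 308.0 -7.9 11
top -150 297.6 298.0 298.0 1.8 1
top -140 299.0 297.0 302.0 2.7 13
top -130 299.2 295.0 304.0 2.3 15
top -120 296.5 293.0 301.0 2.8 15
top -110 296.4 293.0 300.0 3.0 15
top -100 296.3 294.0 300.0 2.0 14
top -90 296.5 292.0 301.0 2.4 14
top -80 295.7 293.0 299.0 2.3 14
top -70 294.4 293.0 296.0 0.3 4
top -40 296.8 297.0 297.0 5.8 1
```

Call:
send_rows:
  steps:
    - [[0.015,0,0,0,0],[0.045,0,0,0,0],[0.075,0,0,0,0],[0.105,0,0,0,0],[0.135,0,0,0,0],[0.165,0,0,0,0],[0.195,0,0,0,0],[0.225,0,0,0,0],[0.245,0,0,0,0],[0.257,0,0,0,0]]

```text
time: 13.8
position: [479.8, 143.2, 281.5]
tool_rot: [-0.002, 0.65, 0.76, -0.002]
ft_force: [-0.8, 0.1, -0.1]
finger_gap: 0.095
grip_force: 60.7
```

Call:
send_rows:
  steps:
    - [[0,0,0.01,0,0],[0,0,0.03,0,0],[0,0,0.05,0,0],[0,0,0.06,0,0],[0,0,0.06,0,0],[0,0,0.06,0,0],[0,0,0.06,0,0]]

```text
time: 14.38
position: [482.8, 141.0, 224.8]
tool_rot: [0.0, 0.651, 0.759, 0.0]
ft_force: [0.5, -0.4, -0.3]
finger_gap: 0.096
grip_force: 60.7
```

```bash
python3 - <<'E'
from h import *
import cv2
c=np.load("comp.npz");M,t=c["M"],c["t"];g=M@[-1,270]+t
go(g[0],g[1],230,8.6)
from cell import get_image
for n in("scene","top"):
    d=get_image(n);Z=d["range_z"];P=d["pose"];v,u=np.mgrid[:480,:640]
    cv2.imwrite(f"pics/{n}5.png",d["pixels"][:,:,::-1])
    p=np.stack([(u-d["cx"])/d["fx"]*Z,(v-d["cy"])/d["fy"]*Z,Z],-1)@P[:3,:3].T+P[:3,3]
    l=(p[...,:2]-t)@M
    for a in range(90,240,10):
        m=(Z>0)&(abs(l[...,0])<15)&(l[...,1]>=a)&(l[...,1]<a+10)&(p[...,2]>180)&(p[...,2]<270)
        if m.any():print(n,a,p[m][:,2].mean().round(1),l[m][:,0].mean().round(1),m.sum())
a=cv2.resize(cv2.imread("pics/top5.png")[160:260,180:350],(680,400));b=cv2.resize(cv2.imread("pics/scene5.png")[160:290,220:390],(680,520))
cv2.imwrite("pics/fin.png",cv2.resize(cv2.vconcat([a,b]),(443,600)))
E
```

```text
t 14.38 pos [482.8 141.  224.8] yaw 8.8 tilt [ 0.001 -0.    -1.   ] j [ 0.2   0.09  1.93 -0.    1.12  0.04] F [ 0.5 -0.4 -0.3] gap 0.096 grip 60.7
shift [ 0.0008 -0.0003 -0.0052] turn 0.2
scene 110 235.0 -3.3 1
scene 120 235.1 -3.4 6
scene 130 234.6 -3.5 7
scene 140 233.0 -4.0 7
scene 150 232.0 -2.7 6
scene 160 232.2 -4.1 3
scene 170 232.4 -3.1 7
scene 180 231.1 -4.4 7
scene 190 230.2 -4.4 7
scene 200 230.0 -5.5 4
scene 210 229.1 -3.7 9
scene 220 229.6 -5.6 27
scene 230 228.4 -6.0 15
top 110 237.5 -0.1 4
top 120 235.8 0.3 13
top 130 237.2 0.4 13
top 140 235.3 0.4 13
top 150 234.7 -0.1 13
top 160 233.9 0.1 13
top 170 234.5 0.1 12
top 180 233.1 -0.0 12
top 190 231.1 0.1 14
top 200 231.4 0.1 13
top 210 232.6 -0.2 15
top 220 234.8 -0.9 28
top 230 235.0 -0.5 19
```

View pics/fin.png

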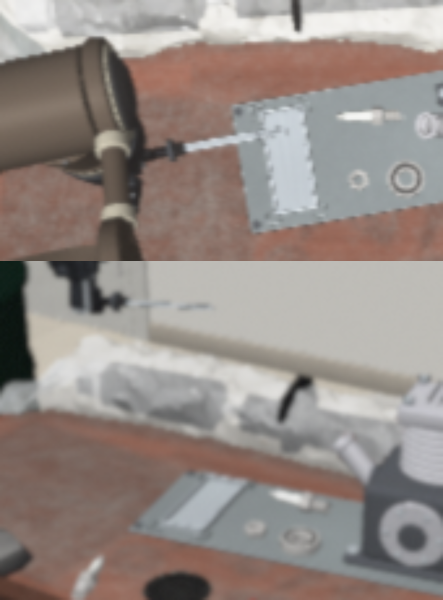

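The picture shows the blade held level, with its tip above the tray at about (270,135) in the top view. The tray is between its corner angles and the bystanders are where they started. I'll let the arm settle, then hand in.

Call:
send_rows:
  steps:
    - [[0,0,0,0,0],[0,0,0,0,0],[0,0,0,0,0],[0,0,0,0,0],[0,0,0,0,0],[0,0,0,0,0]]

```text
time: 14.98
position: [482.1, 141.6, 224.3]
tool_rot: [0.0, 0.65, 0.76, 0.0]
ft_force: [0.8, 0.3, -0.6]
finger_gap: 0.096
grip_force: 60.7
```

```bash
python3 -c "
from cell import hand_in
print(hand_in())"
```

```text
the job is handed in; nothing more can be done
None
```

The job is handed in, with no verdict returned: the tray is in its bay, and the dipstick is held about 4° off level with its marked face up, its marks about 23 cm above the tray; I levelled it by pressing its tip on the compressor's head.

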